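Tighten the torque-limiting knob on the shaft clamp

TASK

Two V-block clamps stand on the bench; one holds a steel shaft, the other is empty. Turn the knob of the clamp that holds the shaft clockwise (seen from above) until it slips, stop after one or two clicks, and let go; leave the empty clamp's knob as it is.

Things in the scene. Friction and masses are not known exactly. Their poses are not given: they have to be found in the camera images.
- clamp_knob (a point): Grip point of the knob of the clamp that holds the shaft: on its upright turning axis, 169 mm above the bench, 18 mm below its top; nothing of the clamp is higher. The knob is a black upright wing 44 mm long (its own x), 14 mm thick (its own y: grip across this), 44 mm tall, on a black disc 36 mm across, its top 26 mm below this point. z is up; yaw turns with the knob.
- clamp_screw (a joint): Screw of that clamp with its ribbed aluminium collar (48 mm across, top 136 mm above the bench) under the knob, in rad, clockwise from above grows. It turns with the knob (friction 0.06 N m), starts at 0.05 to 0.75, comes up firm on the shaft at 0.95 and stays where left; turning back loosens it. The shaft, 40 mm thick, 175 mm long, axis 60 mm up, sticks out of the V-block on two sides.
- clamp_ratchet (a joint): Angle (rad) by which that clamp's knob has slipped clockwise on its screw: 0 at the start and while the screw still turns. Once the screw is firm and the torque passes about 0.15 N m it slips in clicks of 0.35 rad (20 degrees); let go, it settles near a whole click. A small tab on the collar points along the wing's -x until the knob slips.
- spare_tab (a point): The empty clamp, to be left alone: tip of the small tab on its collar, 35 mm from its screw's axis and 127 mm above the bench. It moves when that clamp's screw or knob is turned. The clamp is otherwise the same: base plate 160 x 100 mm, bridge 100 x 40 mm with its top 107 mm up, knob top 187 mm up. Its axis is 0.24 m or more to the side (y) of the other's.
Not all that is in view belongs to the job. What is shaped like the part that bears clamp_knob but green or red is not meant.

How it is judged:
By the outcome, as a careful person would: the job done as asked, in the order asked, and still so for the second after the job is handed in, with the robot touching nothing.
It also fails if it takes over 45 s, if anything falls off the work surface, if the arm or the gripper's body presses on something with over 40 N, if the wrist force passes 120 N, or if a joint passes its speed limit or range.

ROBOT

A 6-joint arm with a two-finger parallel gripper is mounted at the origin on the work surface. World frame = base frame: x ahead of the robot, y to its left, z up, the work surface at z = 0. Lengths are in m, angles in degrees, forces in N, time in s.
With the tool pointing down it reaches from about 0.35 to 0.875 m from the base axis. Payload 4.2 kg.
Tool frame: the origin (TCP) lies between the finger pads; the fingertips stand 17 mm ahead of it and the grasp point (between the pads) lies 2 mm behind it; z points along the fingers, y is the direction in which the jaws open and shut (so a half turn about z gives the same grasp; the last joint's range is limited). The gripper opens to 87 mm and grips with 3 to 60 N. Pads are 19 mm wide; open, the fingers measure 117 mm over their backs; the gripper's body (75 mm by 190 mm) begins 51 mm behind the grasp point.
Start: joints at [-59.038, 22.042, 0.453, 0, -68.411, -14.817], TCP at [0.174, -0.6, 0.24] pointing down, gripper open.
Joint ranges: [-179.83, 179.83], [-69.29, 118.12], [-61.27, 80.66], [-181.25, 117.63], [-171.15, -9.14], [-177.46, 177.46]. Speed limits (degrees/s): [159.86, 159.86, 180, 180, 180, 180].

INTERFACE

Orientations are given as a 3x3 rotation matrix whose columns are the frame's x, y, z axes.
In Python, from station import r gives the robot as it stands.
- The arm moves only by the shell command python3 -m creep 'ROWS'. ROWS is JSON, a list of rows, each a list of 7 numbers: the opening, from 0 (shut) to 1 (fully open), then the shift along the tool's x, y, z scaled (see below), then the turn, a rotation vector about the tool's x, y, z scaled (see below). A call has 1 to 5 rows; each row is the pose to reach, as a shift and turn from the pose measured when the call began, along the tool's axes at that moment, turning the shorter way round; what a row does not reach only later rows make up. The controller multiplies each number of a shift by 300 mm and each number of a turn by 180 degrees. A row lasts 1/12 s, in which the tool goes at most 41.7 mm and 7.16 degrees, less where a joint would pass 70% of its speed; a pose out of reach is approached as far as the arm can. A call with a number of a shift or a turn outside -1 to 1 is refused whole. A call with a gripper value outside its range is refused whole. The fingers move at their own pace and stop on an object; the grip force is fixed at half the most. Time passes only in rows, so rows that repeat a pose let the fingers close. It gives the time, the measured TCP pose, the force and the opening at its end, in the units of the state.
- r.sense(): the state, without advancing time (a new reading comes with each control period).
- r.capture(name): name is "side" or "top" or "wrist"; returns the picture (384x512x3 uint8, blue, green, red); there is no depth.
- r.camera_model(name): a dict with "mtx" (3x3 intrinsics, pixels), "R" (3x3) and "t" (3): a world point X has camera coordinates R X + t; the wrist camera has in their place "mount" (4x4, takes a point from camera to tool coordinates, whose origin is the TCP and whose axes are the flange's). Camera axes: x right, y down, z forward; pixel columns grow to the right and rows downward; lengths in m; the calibration is good to about 2 mm. A picture is of the moment at which its call begins: read the wrist's pose just before it. camera_model takes no time and is no camera call.
- r.finish_job(): hands the job in, once; it reports no verdict.
Trained networks look in the newest picture that a camera, given by its name, has taken for a name from the list of things; names that differ only in an ending like _2 or _b are one class to them, and where a whole thing is asked for, a point or a joint stands for the part that bears it (a point fixed in the world has none). Each returns a list of dicts, best first, with "score" (0 to 1); they miss things now and then, are a little off and sometimes report something else, mostly with a low value. They report only what shows in the picture. A call takes as long as a camera call. They do not tell look-alikes from the thing itself.
- r.recognise(camera, target): "rect" ([left, top, right, bottom] as shares, 0 to 1, of the picture: columns of its width, rows of its height, round what is visible of it).
- r.outline_of(camera, target): "pixels" (384x512 bool, what is visible of it) and "rect" ([left, top, right, bottom] as shares, 0 to 1, of the picture: columns of its width, rows of its height, round what is visible of it).
The state is a dict: "time_s": time; "joints": joint angles; "joint_velocities": joint speeds; "effort": joint torques, N m; "tcp_pos": TCP position; "ee_rot": TCP orientation; "wrist_force": force on the tool from outside, world axes, zero at the start; "moment": the same for the moment, N m; "gripper_width": opening from 0.0 (shut) to 1.0 (fully open).
Only numpy, scipy, OpenCV 4.12 (cv2) and the standard library are available. Lean on these libraries where they do the work, as an engineer would, in place of code of your own. Each camera call takes 0.05 s, during which the arm holds its last target.

## Working session

There is one attempt and no reset: what is moved stays moved. The work goes in short steps, Python scripts to look and compute and a shell command to move; the robot and the scene stay as the last step left them, time stands still between calls to the robot, and variables do not carry over. Pictures are saved under pics/ and viewed, and the job is handed in when it is done.

```bash
ls; mkdir -p pics
python3 - <<'E'
from station import r
import cv2
s=r.sense(); print({k:s[k] for k in('time_s','tcp_pos','ee_rot','gripper_width')})
for c in('side','top'):
    im=r.capture(c); cv2.imwrite(f'pics/{c}0.png',im)
    for o in r.recognise(c,'clamp_knob')+r.recognise(c,'spare_tab'): print(c,o)
    m=r.camera_model(c);print(m)
E
```

```text
pics
{'time_s': 0.0, 'tcp_pos': array([ 0.17365338, -0.59979564,  0.23845634]), 'ee_rot': array([[-9.60612313e-01, -2.77891142e-01, -7.05776126e-04],
       [-2.77892020e-01,  9.60610064e-01,  2.08078787e-03],
       [ 9.97431313e-05,  2.19496001e-03, -9.99997586e-01]]), 'gripper_width': 0.99779363681343}
side {'rect': [0.3766, 0.5948, 0.4244, 0.6544], 'score': 0.6}
side {'rect': [0.5275, 0.3443, 0.5545, 0.4042], 'score': 0.56}
side {'rect': [0.2766, 0.469, 0.3215, 0.5534], 'score': 0.69}
{'mtx': array([[355.5551911 ,   0.        , 260.76351868],
       [  0.        , 355.5551911 , 193.69599711],
       [  0.        ,   0.        ,   1.        ]]), 'R': array([[-0.74448384, -0.66731643, -0.02079889],
       [-0.4034353 ,  0.47447304, -0.78237797],
       [ 0.53196219, -0.57407675, -0.62245652]]), 't': array([0.27640412, 0.28642279, 0.77367044])}
top {'rect': [0.6477, 0.3505, 0.683, 0.4042], 'score': 0.79}
top {'rect': [0.7525, 0.6669, 0.7953, 0.7159], 'score': 0.66}
top {'rect': [0.2832, 0.5078, 0.3164, 0.5547], 'score': 0.51}
top {'rect': [0.3098, 0.2258, 0.352, 0.3122], 'score': 0.81}
{'mtx': array([[379.85061836,   0.        , 259.90237827],
       [  0.        , 379.85061836, 190.06353172],
       [  0.        ,   0.        ,   1.        ]]), 'R': array([[-8.41914360e-04, -9.99711950e-01,  2.39855681e-02],
       [-9.93041119e-01, -1.98885026e-03, -1.17751347e-01],
       [ 1.17765132e-01, -2.39177920e-02, -9.92753400e-01]]), 't': array([-0.04811092,  0.41467714,  0.94090215])}
```

View pics/side0.png

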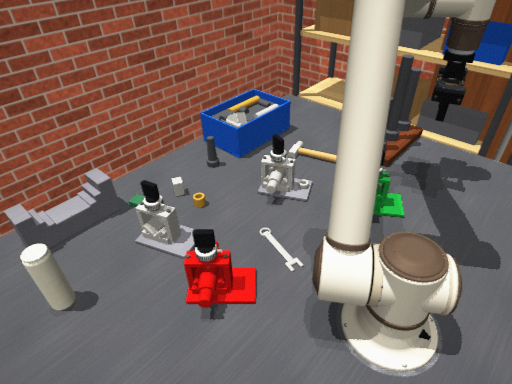

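View pics/top0.png

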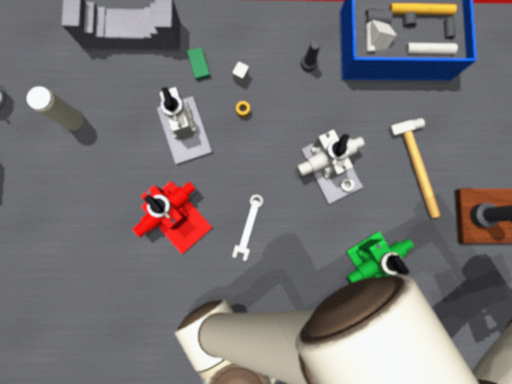

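The grey clamp at top px (340,145) / side px (278,150) has the shaft. The grey one at top (172,102) / side (152,195) looks empty, and the red (158,205) and green (395,263) ones are decoys. I'll confirm this with a crop and measure.

```bash
cat > h.py <<'E'
import numpy as np
from station import r
def ray(c,u,v):
    m=r.camera_model(c);R=np.array(m['R']);t=np.array(m['t']);d=R.T@np.linalg.inv(m['mtx'])@[u,v,1]
    return -R.T@t,d
def atz(c,u,v,z):
    o,d=ray(c,u,v);return o+d*(z-o[2])/d[2]
def proj(c,X):
    m=r.camera_model(c);p=m['mtx']@(m['R']@np.array(X)+m['t']);return p[:2]/p[2]
E
python3 - <<'E'
from h import *
import cv2
t=cv2.imread('pics/top0.png');s=cv2.imread('pics/side0.png')
a=cv2.resize(t[110:220,290:390],(400,440),interpolation=2);b=cv2.resize(s[125:205,245:325],(400,400),interpolation=2)
b=cv2.copyMakeBorder(b,0,40,0,0,0);cv2.imwrite('pics/crop.png',np.hstack([a,b]))
for tag,u in(('top',(340.6,144.9)),('side',(277,143.7))): print(tag,atz(tag,*u,.169))
print(atz('top',169,103,.169),atz('side',150,190,.169))
X=[]
for o in r.outline_of('top','clamp_knob'):
    ys,xs=np.nonzero(o['pixels']);print(o['score'],xs.mean(),ys.mean(),len(xs))
    if o['score']>.5 and abs(xs.mean()-340)<8:
        P=np.array([atz('top',x,y,.187)[:2] for x,y in zip(xs,ys)]);w,V=np.linalg.eigh(np.cov(P.T));print(P.mean(0),w,V)
E
```

```text
top [ 0.49821832 -0.22238308  0.169     ]
side [ 0.49581957 -0.21651979  0.169     ]
[0.59087489 0.15626572 0.169     ] [0.59517148 0.16151853 0.169     ]
0.8 154.911877394636 204.1647509578544 261
0.62 395.671009771987 265.00325732899023 307
0.56 339.4096385542169 146.0562248995984 249
[ 0.4913271  -0.21538411] [5.62901168e-05 1.75231558e-04] [[-0.49168878 -0.87077101]
 [-0.87077101  0.49168878]]
```

View pics/crop.png

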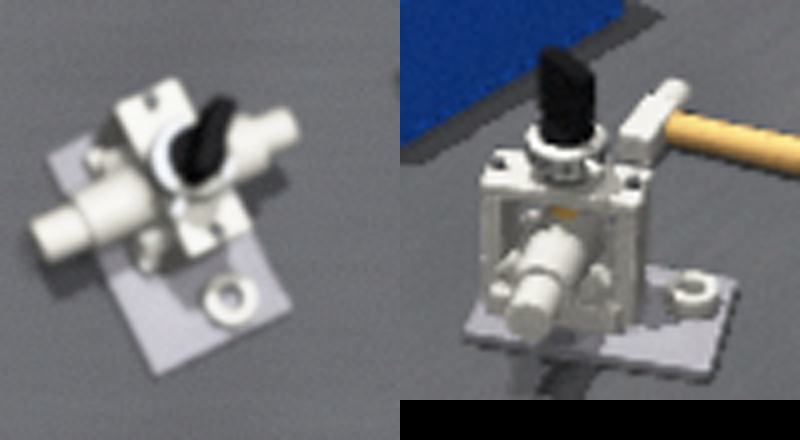

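Run:
```python
from h import *
s=r.sense();R=s['ee_rot'];m=r.camera_model('wrist');print(m)
print(R.T@(np.array([.43,-.219,.30])-s['tcp_pos'])/.3, R.T@(np.array([.497,-.219,.30])-s['tcp_pos'])/.3)
```

```text
{'mtx': array([[309.77213686,   0.        , 251.46964936],
       [  0.        , 309.77213686, 195.96898708],
       [  0.        ,   0.        ,   1.        ]]), 'mount': array([[ 3.07994653e-04, -9.68701452e-01, -2.48228529e-01,
         6.81354251e-02],
       [ 9.99999849e-01,  4.11458237e-04, -3.64928179e-04,
         2.21799219e-04],
       [ 4.55642129e-04, -2.48228379e-01,  9.68701432e-01,
        -1.45779878e-01],
       [ 0.00000000e+00,  0.00000000e+00,  0.00000000e+00,
         1.00000000e+00]])}
[-1.17372628  0.98323362 -0.20193681] [-1.38825261  0.92113509 -0.20197839]
```

```bash
python3 -m creep '[[1,-0.05,0.03,-0.12,0,0,0],[1,-0.15,0.1,-0.2,0,0,0],[1,-0.26,0.17,-0.2,0,0,0],[1,-0.37,0.245,-0.2,0,0,0],[1,-0.48,0.32,-0.2,0,0,0]]' && python3 -m creep '[[1,-0.11,0.073,0,0,0,0],[1,-0.22,0.146,0,0,0,0],[1,-0.33,0.22,0,0,0,0],[1,-0.44,0.29,0,0,0,0],[1,-0.55,0.365,0,0,0,0]]'
python3 - <<'E'
from h import *
s=r.sense();R=s['ee_rot'];print(R.T@(np.array([.497,-.219,.30])-s['tcp_pos'])/.3,s['joints'],s['tcp_pos'])
E
```

```text
time_s: 0.77
tcp_pos: [0.2862, -0.4667, 0.3]
ee_rot: [[-0.961, -0.277, 0.001], [-0.277, 0.961, -0.0], [-0.001, -0.001, -1.0]]
wrist_force: [0.9, -0.5, -0.5]
gripper_width: 0.997
time_s: 1.18
tcp_pos: [0.4153, -0.3141, 0.3004]
ee_rot: [[-0.961, -0.277, 0.002], [-0.277, 0.961, -0.001], [-0.002, -0.001, -1.0]]
wrist_force: [0.6, -0.6, 0.0]
gripper_width: 0.999
[-0.34942669  0.2291456   0.00154638] [-1.92272520e+01  9.48785391e+00 -8.16864493e+00  1.73540318e-03
 -7.22338133e+01 -5.46827698e+01] [ 0.41533055 -0.31410403  0.30037961]
```

```bash
python3 -m creep '[[1,-0.11,0.07,0,0,0,0],[1,-0.22,0.14,0,0,0,0],[1,-0.31,0.2,0,0,0,0],[1,-0.35,0.23,0,0,0,0],[1,-0.35,0.23,0,0,0,0]]'
cat >> h.py <<'E'
def wray(s,u,v):
    m=r.camera_model('wrist');M=m['mount'];R=s['ee_rot']
    return s['tcp_pos']+R@M[:3,3], R@M[:3,:3]@np.linalg.inv(m['mtx'])@[u,v,1]
def watz(s,u,v,z):
    o,d=wray(s,u,v);return o+d*(z-o[2])/d[2]
def wproj(s,X):
    m=r.camera_model('wrist');M=m['mount'];R=s['ee_rot']
    p=m['mtx']@(M[:3,:3].T@(R.T@(np.array(X)-s['tcp_pos'])-M[:3,3]));return p[:2]/p[2]
E
python3 - <<'E'
from h import *
import cv2
s=r.sense();im=r.capture('wrist');print(s['tcp_pos'],s['joints'])
for o in r.outline_of('wrist','clamp_knob'):
    ys,xs=np.nonzero(o['pixels']);print(o['score'],xs.mean(),ys.mean(),len(xs),np.array(o['rect'])*[512,384,512,384])
print(wproj(s,[.497,-.219,.187]))
cv2.imwrite('pics/w1.png',cv2.resize(im,(800,600),interpolation=2))
E
```

```text
time_s: 1.6
tcp_pos: [0.4989, -0.2163, 0.3001]
ee_rot: [[-0.96, -0.281, 0.002], [-0.281, 0.96, -0.0], [-0.002, -0.001, -1.0]]
wrist_force: [-0.4, -0.8, 0.3]
gripper_width: 0.998
[ 0.4989442  -0.21625337  0.30012521] [-6.33914036e+00  1.18488231e+01 -5.23318583e+00  8.51092312e-03
 -7.28031042e+01 -6.73325632e+01]
0.62 243.02769230769232 185.60923076923078 1300 [227.4816 162.2016 260.8128 217.3824]
[249.02131137 194.78777256]
```

View pics/w1.png

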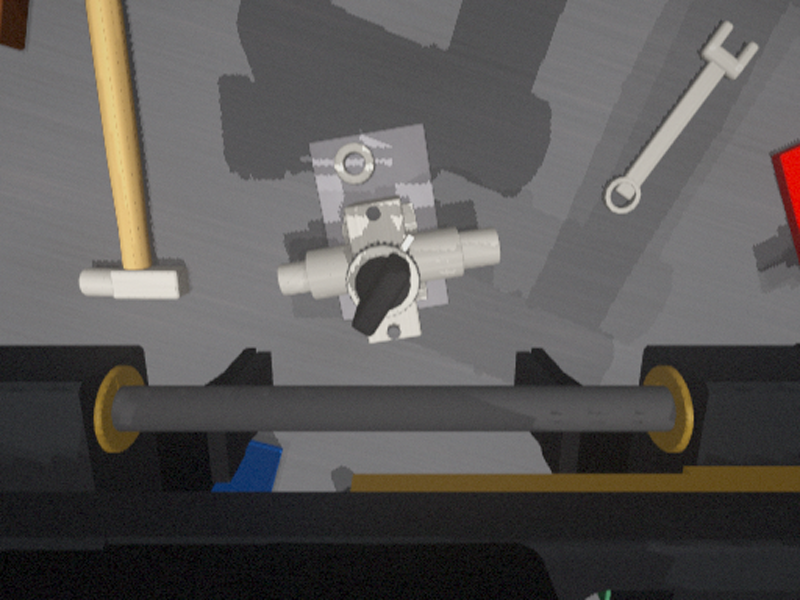

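The wrist view shows the shafted clamp: knob at about (382,293), collar centre (383,280) and tab pointing up-right at (408,241). Next I'll enlarge it.

Run:
```python
import cv2
im=cv2.imread('pics/w1.png')
c=im[200:360,270:510];cv2.imwrite('pics/w1c.png',cv2.convertScaleAbs(cv2.resize(c,(800,533),interpolation=2),alpha=1.6,beta=25))
```

```text
(no output)
```

View pics/w1c.png

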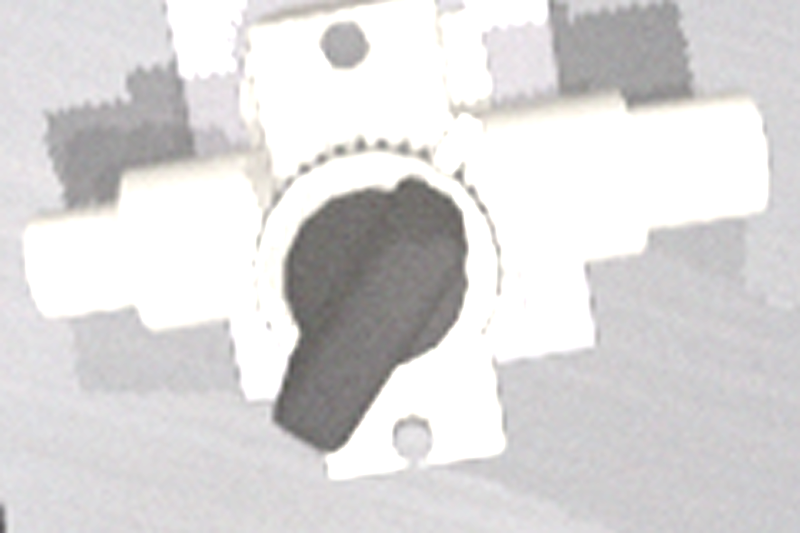

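```bash
cat > ov.py <<'E'
from h import *
import cv2
def full(cx,cy):return (cx/3.3333+270)*.64,(cy/3.3333+200)*.64
def crop(p):return ((np.array(p)/.64-[270,200])*3.3333)
E
python3 - <<'E'
from ov import *
s=r.sense()
A=watz(s,*full(379,263),.136);B=watz(s,*full(376,278),.143);print(A,B)
T=watz(s,*full(450,145),.127);print('tab',T)
ax=(A+B)[:2]/2
im=cv2.imread('pics/w1c.png')
tab=np.arctan2(*(T[:2]-ax)[::-1]);print(np.degrees(tab),np.linalg.norm(T[:2]-ax))
th=tab+np.pi
c,si=np.cos(th),np.sin(th)
def P(x,y,z):return crop(wproj(s,[ax[0]+c*x-si*y,ax[1]+si*x+c*y,z]))
for z,col in((.187,(0,0,255)),(.143,(255,0,0))):
    q=np.array([P(a*.022,b*.007,z) for a,b in((1,1),(1,-1),(-1,-1),(-1,1))]).astype(int);cv2.polylines(im,[q],True,col,1)
for R_,z in((.024,.136),(.018,.143)):
    q=np.array([P(R_*np.cos(t),R_*np.sin(t),z) for t in np.linspace(0,6.28,40)]).astype(int);cv2.polylines(im,[q],True,(0,255,0),1)
cv2.circle(im,tuple(P(-.035,0,.127).astype(int)),4,(0,160,255),-1)
cv2.imwrite('pics/ov.png',im)
E
```

```text
[ 0.4922441  -0.22604453  0.136     ] [ 0.49384572 -0.22604091  0.143     ]
tab [ 0.4672714  -0.21876133  0.127     ]
164.22424651866595 0.02678231492353674
```

View pics/ov.png

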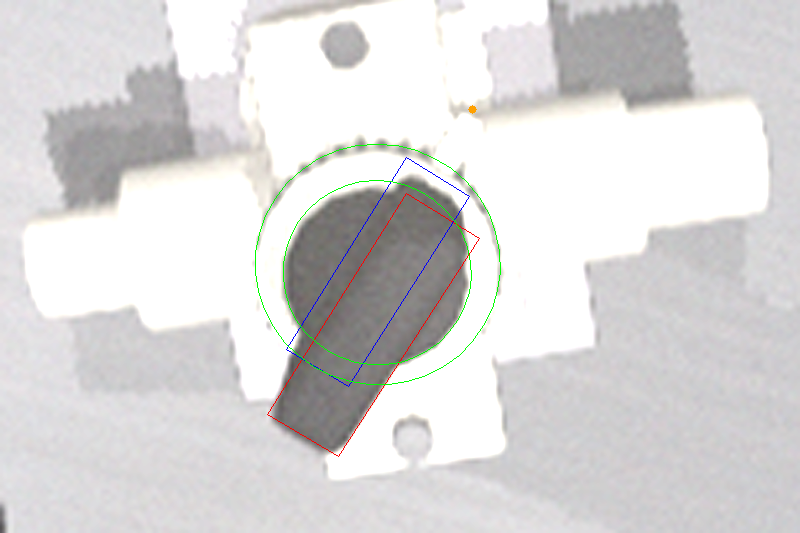

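Run:
```python
from ov import *
for ax in([.493,-.226],[.496,-.220]):
  for cam in('top','side'):
    th=np.radians(-15.8);c,si=np.cos(th),np.sin(th)
    q=np.array([proj(cam,[ax[0]+c*x-si*y,ax[1]+si*x+c*y,z]) for x in(-.022,.022) for y in(-.007,.007) for z in(.143,.187)])
    print(ax,cam,q.min(0),q.max(0))
print('rects top x331.6-349.7 y134.6-155.2; side x270-283.9 y132.2-155.2')
s=r.sense();R=s['ee_rot'];print(R.T@(np.array([.493,-.226,.30])-s['tcp_pos'])/.3)
```

```text
[0.493, -0.226] top [334.17927259 134.85947802] [349.90542542 159.85697468]
[0.493, -0.226] side [273.67799936 133.76624102] [286.11653856 154.15827374]
[0.496, -0.22] top [331.51080157 133.49076812] [347.10776465 158.54309918]
[0.496, -0.22] side [271.63363262 134.20859272] [284.02025682 154.63950898]
rects top x331.6-349.7 y134.6-155.2; side x270-283.9 y132.2-155.2
[ 0.02042419 -0.02081217  0.00111973]
```

```bash
python3 -m creep '[[1,0.01,-0.01,0,0,0,0.039],[1,0.02,-0.018,0.05,0,0,0.078],[1,0.02,-0.018,0.1,0,0,0.117],[1,0.02,-0.018,0.15,0,0,0.156],[1,0.02,-0.018,0.18,0,0,0.178]]'
python3 -m creep '[[1,0,0,0,0,0,0]]'
python3 - <<'E'
from h import *
import cv2
s=r.sense();im=r.capture('wrist');print(s['tcp_pos'],s['ee_rot'],s['joints'])
for ax in([.493,-.226],[.495,-.223]):
  th=np.radians(-15.8);c,si=np.cos(th),np.sin(th)
  P=lambda x,y,z:wproj(s,[ax[0]+c*x-si*y,ax[1]+si*x+c*y,z])
  print([P(*k).round(1) for k in((0,0,.187),(.022,0,.187),(-.022,0,.187))])
c=im[100:260,150:350];cv2.imwrite('pics/w2.png',cv2.convertScaleAbs(cv2.resize(c,(750,600),interpolation=2),alpha=1.6,beta=25))
E
```

```text
time_s: 2.12
tcp_pos: [0.4912, -0.2262, 0.2449]
ee_rot: [[-0.96, 0.281, -0.001], [0.281, 0.96, 0.0], [0.001, -0.0, -1.0]]
wrist_force: [0.2, 0.5, 0.0]
gripper_width: 1.0
time_s: 2.2
tcp_pos: [0.4893, -0.227, 0.243]
ee_rot: [[-0.959, 0.284, -0.005], [0.284, 0.959, 0.001], [0.005, -0.0, -1.0]]
wrist_force: [0.6, -0.4, -0.1]
gripper_width: 0.998
[ 0.4892975  -0.22695857  0.24300309] [[-9.58729898e-01  2.84280764e-01 -4.62913441e-03]
 [ 2.84277909e-01  9.58741070e-01  1.27739306e-03]
 [ 4.80127955e-03 -9.12857326e-05 -9.99988470e-01]] [-7.67116019e+00  1.36925596e+01 -1.11007813e+01 -4.08099936e-02
 -6.54792917e+01 -9.88276883e+01]
[array([254.6, 224. ]), array([254.9, 253.6]), array([254.3, 193. ])]
[array([259.6, 225.5]), array([259.8, 255. ]), array([259.4, 194.5])]
```

View pics/w2.png

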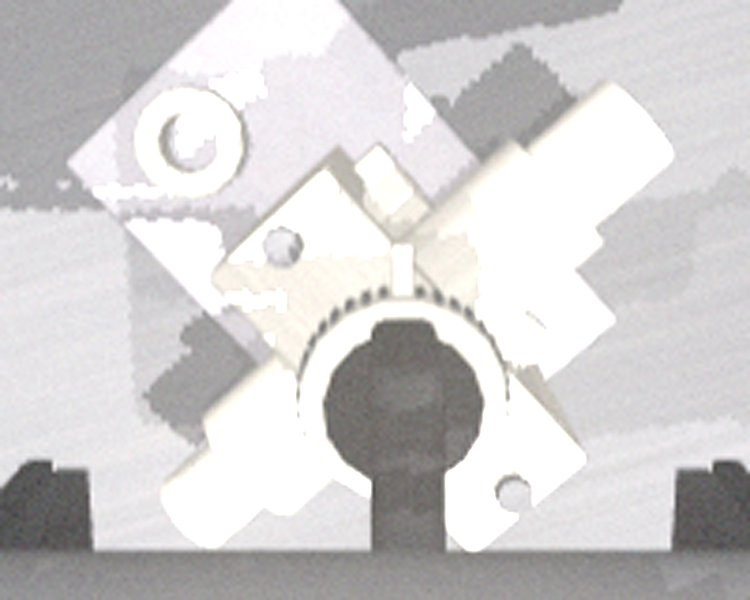

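```bash
python3 - <<'E'
from h import *
s=r.sense()
print(watz(s,403/3.75+150,402/3.75+100,.136),watz(s,404/3.75+150,402/3.75+100,.143),watz(s,408/3.75+150,225,.187))
a=watz(s,403/3.75+150,245/3.75+100,.127);print('tab',a,a[:2]-[.494,-.223])
E
python3 -m creep '[[1,0,0,0,0,0,-0.039],[1,0,0,0,0,0,-0.078],[1,0,0,0,0,0,-0.117],[1,0,0,0,0,0,-0.156],[1,0,0,0,0,0,-0.195]]'
python3 -m creep '[[1,0,0,0,0,0,-0.039],[1,0,0,0,0,0,-0.078],[1,0,0,0,0,0,-0.117],[1,0,0,0,0,0,-0.156],[1,0,0,0,0,0,-0.195]]'
python3 -m creep '[[1,0,0,0,0,0,-0.039],[1,0,0,0,0,0,-0.078],[1,0,0,0,0,0,-0.117],[1,0,0,0,0,0,-0.156],[1,0,0,0,0,0,-0.195]]'
python3 -m creep '[[1,0,0,0,0,0,-0.039],[1,0,0,0,0,0,-0.078],[1,0,0,0,0,0,-0.117],[1,0,0,0,0,0,-0.156],[1,0,0,0,0,0,-0.195]]'
python3 - <<'E'
from h import *
print(r.sense()['joints'])
E
```

```text
[ 0.49703957 -0.22438064  0.136     ] [ 0.49510586 -0.2237211   0.143     ] [ 0.49508021 -0.2237915   0.187     ]
tab [ 0.46383569 -0.21463798  0.127     ] [-0.03016431  0.00836202]
time_s: 2.67
tcp_pos: [0.4895, -0.2281, 0.2452]
ee_rot: [[-0.945, -0.328, -0.002], [-0.328, 0.945, -0.0], [0.002, 0.001, -1.0]]
wrist_force: [0.5, -0.5, -0.7]
gripper_width: 1.0
time_s: 3.08
tcp_pos: [0.4894, -0.229, 0.2465]
ee_rot: [[-0.579, -0.816, 0.0], [-0.816, 0.579, -0.001], [0.001, -0.0, -1.0]]
wrist_force: [0.1, -0.5, 0.6]
gripper_width: 0.998
time_s: 3.5
tcp_pos: [0.4893, -0.2299, 0.2478]
ee_rot: [[0.003, -1.0, 0.002], [-1.0, -0.003, -0.001], [0.001, -0.002, -1.0]]
wrist_force: [-0.7, 0.4, -0.5]
gripper_width: 0.999
time_s: 3.92
tcp_pos: [0.4893, -0.2307, 0.2491]
ee_rot: [[0.583, -0.813, 0.004], [-0.813, -0.583, -0.002], [0.004, -0.002, -1.0]]
wrist_force: [0.7, -0.3, 0.6]
gripper_width: 0.999
[ -8.01066618  13.33276292 -10.73526302   0.10162269 -65.70109086
  43.6256947 ]
```

```bash
python3 -m creep '[[1,0,0,0,0,0,-0.039],[1,0,0,0,0,0,-0.078],[1,0,0,0,0,0,-0.117],[1,0,0,0,0,0,-0.156],[1,0,0,0,0,0,-0.195]]'
cat > go.py <<'E'
from h import *
import sys
def go(x,y,z,yaw):
    s=r.sense();R=s['ee_rot'];a=np.radians(yaw+90)  # yaw: wing x; tool y = -(wing y)
    Y=-np.array([np.cos(a),np.sin(a),0]);Z=np.array([0,0,-1.]);X=np.cross(Y,Z);G=np.stack([X,Y,Z],1)
    from scipy.spatial.transform import Rotation as Q
    print('shift',(R.T@(np.array([x,y,z])-s['tcp_pos'])/.3).round(4),'turn',(Q.from_matrix(R.T@G).as_rotvec()/np.pi).round(4))
    print(s['tcp_pos'].round(4),s['wrist_force'].round(2),s['moment'].round(3),s['gripper_width'],'y ang',np.degrees(np.arctan2(R[1,1],R[0,1])).round(2),'j6',s['joints'][5].round(1))
if __name__=='__main__':go(*map(float,sys.argv[1:]))
E
python3 go.py .495 -.2235 .235 -16
```

```text
time_s: 4.33
tcp_pos: [0.4892, -0.2316, 0.2504]
ee_rot: [[0.946, -0.323, 0.006], [-0.323, -0.946, -0.003], [0.006, 0.001, -1.0]]
wrist_force: [-0.1, -0.0, -0.4]
gripper_width: 1.001
shift [ 0.0091 -0.0319  0.0512] turn [ 0.0003 -0.002  -0.0158]
[ 0.4892 -0.2316  0.2504] [-0.07 -0.02 -0.39] [-0.036  0.193 -0.014] 1.000929982890604 y ang -108.84 j6 79.2
```

```bash
python3 -m creep '[[1,0.009,-0.032,0.03,0,-0.002,-0.016],[1,0.009,-0.032,0.05,0,-0.002,-0.016],[1,0.009,-0.032,0.05,0,-0.002,-0.016]]'
python3 go.py .495 -.2235 .167 -16
python3 - <<'E'
from h import *
import cv2
s=r.sense();im=r.capture('wrist')
ax=[.495,-.2235];th=np.radians(-16);c,si=np.cos(th),np.sin(th)
P=lambda x,y,z:(wproj(s,[ax[0]+c*x-si*y,ax[1]+si*x+c*y,z])-[150,100])*3.75
im=cv2.convertScaleAbs(cv2.resize(im[100:260,150:350],(750,600),interpolation=2),alpha=1.6,beta=25)
for z,col in((.187,(0,0,255)),(.143,(255,0,0))):
    q=np.array([P(a*.022,b*.007,z) for a,b in((1,1),(1,-1),(-1,-1),(-1,1))]).astype(int);cv2.polylines(im,[q],True,col,1)
q=np.array([P(.024*np.cos(t),.024*np.sin(t),.136) for t in np.linspace(0,6.28,40)]).astype(int);cv2.polylines(im,[q],True,(0,255,0),1)
cv2.imwrite('pics/w3.png',im)
E
```

```text
time_s: 4.58
tcp_pos: [0.4942, -0.2236, 0.2347]
ee_rot: [[0.961, -0.276, -0.002], [-0.276, -0.961, -0.0], [-0.002, 0.001, -1.0]]
wrist_force: [0.5, -0.4, -1.0]
gripper_width: 0.998
shift [ 0.0028 -0.0014  0.2256] turn [ 0.0003  0.0005 -0.0001]
[ 0.4942 -0.2236  0.2347] [ 0.53 -0.44 -0.97] [-0.031  0.242  0.013] 0.997716426935664 y ang -106.01 j6 81.2
```

View pics/w3.png

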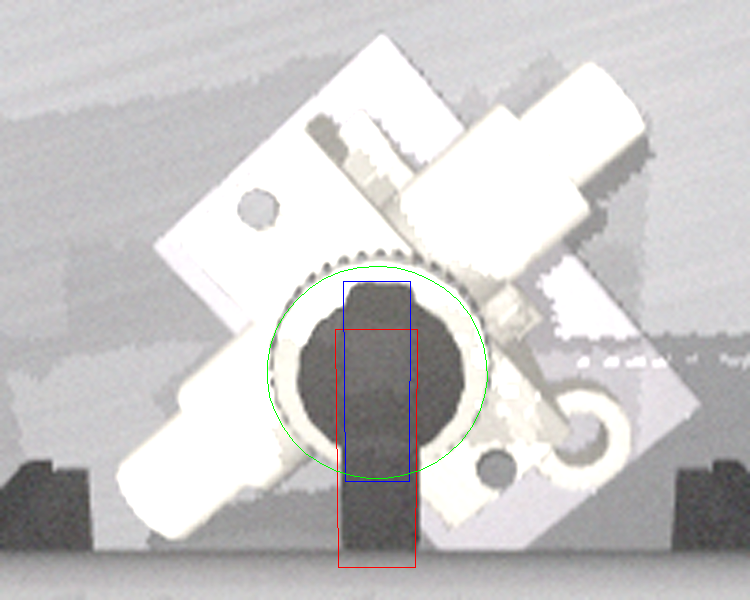

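```bash
python3 -m creep '[[1,0.003,-0.001,0.08,0,0,0],[1,0.003,-0.001,0.15,0,0,0],[1,0.003,-0.001,0.2,0,0,0],[1,0.003,-0.001,0.225,0,0,0],[1,0.003,-0.001,0.225,0,0,0]]'
python3 go.py .495 -.2235 .167 -16
```

```text
time_s: 5.05
tcp_pos: [0.4942, -0.2241, 0.1664]
ee_rot: [[0.961, -0.277, -0.005], [-0.277, -0.961, -0.001], [-0.004, 0.002, -1.0]]
wrist_force: [-0.2, 0.1, -0.7]
gripper_width: 1.001
shift [ 0.002  -0.0025 -0.002 ] turn [ 0.0006  0.0013 -0.0004]
[ 0.4942 -0.2241  0.1664] [-0.15  0.11 -0.67] [-0.115  0.17   0.015] 1.0009904234220808 y ang -106.07 j6 81.1
```

Close on the wing.

```bash
python3 -m creep '[[0.5,0.002,-0.002,-0.002,0,0.001,0],[0.25,0.002,-0.002,-0.002,0,0.001,0],[0.2,0.002,-0.002,-0.002,0,0.001,0],[0.1,0.002,-0.002,-0.002,0,0.001,0],[0,0.002,-0.002,-0.002,0,0.001,0]]'
python3 -m creep '[[0,0,0,0,0,0,0],[0,0,0,0,0,0,0],[0,0,0,0,0,0,0],[0,0,0,0,0,0,0]]'
python3 go.py .495 -.2235 .167 -16
```

```text
time_s: 5.47
tcp_pos: [0.4953, -0.2237, 0.1677]
ee_rot: [[0.961, -0.277, -0.0], [-0.277, -0.961, -0.002], [0.0, 0.002, -1.0]]
wrist_force: [0.4, 0.2, 0.0]
gripper_width: 0.704
time_s: 5.8
tcp_pos: [0.4953, -0.2237, 0.1678]
ee_rot: [[0.961, -0.277, -0.0], [-0.277, -0.961, -0.002], [0.0, 0.002, -1.0]]
wrist_force: [0.2, 0.3, 0.1]
gripper_width: 0.403
shift [-0.0011 -0.0003  0.0026] turn [ 0.0005 -0.0001 -0.0003]
[ 0.4953 -0.2237  0.1678] [0.19 0.28 0.09] [-0.091  0.2   -0.005] 0.40294736003211445 y ang -106.06 j6 81.0
```

```bash
for i in 1 ; do python3 -m creep '[[0,0,0,0,0,0,0],[0,0,0,0,0,0,0],[0,0,0,0,0,0,0],[0,0,0,0,0,0,0]]'
python3 -m creep '[[0,0,0,0,0,0,0],[0,0,0,0,0,0,0]]'; done
python3 go.py .495 -.2235 .167 -16
```

```text
time_s: 6.13
tcp_pos: [0.4953, -0.2237, 0.1677]
ee_rot: [[0.961, -0.276, -0.0], [-0.276, -0.961, -0.002], [0.0, 0.002, -1.0]]
wrist_force: [0.2, -0.5, 0.7]
gripper_width: 0.158
time_s: 6.3
tcp_pos: [0.4953, -0.2237, 0.1677]
ee_rot: [[0.961, -0.276, -0.0], [-0.276, -0.961, -0.002], [0.0, 0.002, -1.0]]
wrist_force: [0.4, -0.2, 0.3]
gripper_width: 0.159
shift [-0.0012 -0.0004  0.0025] turn [ 0.0006 -0.0001 -0.0002]
[ 0.4953 -0.2237  0.1677] [ 0.38 -0.21  0.26] [-0.063  0.14  -0.001] 0.1593110617111307 y ang -106.04 j6 81.0
```

```bash
python3 -m creep '[[0,0,0,0,0,0,0.014],[0,0,0,0,0,0,0.028]]' >/dev/null; python3 go.py .495 -.2235 .167 -16 | tail -1
python3 -m creep '[[0,0,0,0,0,0,0.014],[0,0,0,0,0,0,0.028]]' >/dev/null; python3 go.py .495 -.2235 .167 -16 | tail -1
```

```text
[ 0.4953 -0.2236  0.1677] [ 0.4 -0.2 -0.1] [0.092 0.085 0.09 ] 0.15801446402731903 y ang -111.2 j6 75.9
[ 0.4954 -0.2235  0.1677] [0.21 1.14 0.33] [0.15  0.134 0.064] 0.15941312096976454 y ang -116.36 j6 70.7
```

```bash
python3 -m creep '[[0,0,0,0,0,0,0.01],[0,0,0,0,0,0,0.02]]' >/dev/null; python3 go.py .495 -.2235 .167 -16 | tail -1
python3 -m creep '[[0,0,0,0,0,0,0.01],[0,0,0,0,0,0,0.02]]' >/dev/null; python3 go.py .495 -.2235 .167 -16 | tail -1
python3 -m creep '[[0,0,0,0,0,0,0.01],[0,0,0,0,0,0,0.02]]' >/dev/null; python3 go.py .495 -.2235 .167 -16 | tail -1
```

```text
[ 0.4954 -0.2234  0.1677] [-0.99  0.83 -0.75] [0.075 0.135 0.094] 0.15725197728301415 y ang -120.03 j6 67.0
[ 0.4955 -0.2233  0.1677] [0.6  1.89 0.24] [0.155 0.12  0.211] 0.1592120733860145 y ang -123.7 j6 63.4
[ 0.4955 -0.2232  0.1678] [ 0.36  1.56 -0.13] [0.165 0.118 0.149] 0.16306249541613485 y ang -127.37 j6 59.7
```

```bash
python3 -m creep '[[0,0,0,0,0,0,0.01],[0,0,0,0,0,0,0.02]]' >/dev/null; python3 go.py .495 -.2235 .167 -16 | tail -1
python3 -m creep '[[0,0,0,0,0,0,0.01],[0,0,0,0,0,0,0.02]]' >/dev/null; python3 go.py .495 -.2235 .167 -16 | tail -1
python3 - <<'E'
from h import *
import cv2
im=r.capture('wrist')
cv2.imwrite('pics/w4.png',cv2.convertScaleAbs(cv2.resize(im[60:220,150:350],(750,600),interpolation=2),alpha=1.3,beta=15))
E
```

```text
[ 0.4956 -0.2231  0.1677] [ 0.18 -0.13 -0.22] [-0.03   0.042 -0.036] 0.15290293237196104 y ang -131.06 j6 56.0
[ 0.4957 -0.223   0.1677] [0.43 0.45 1.11] [0.068 0.071 0.022] 0.15873835646953915 y ang -134.74 j6 52.3
```

View pics/w4.png

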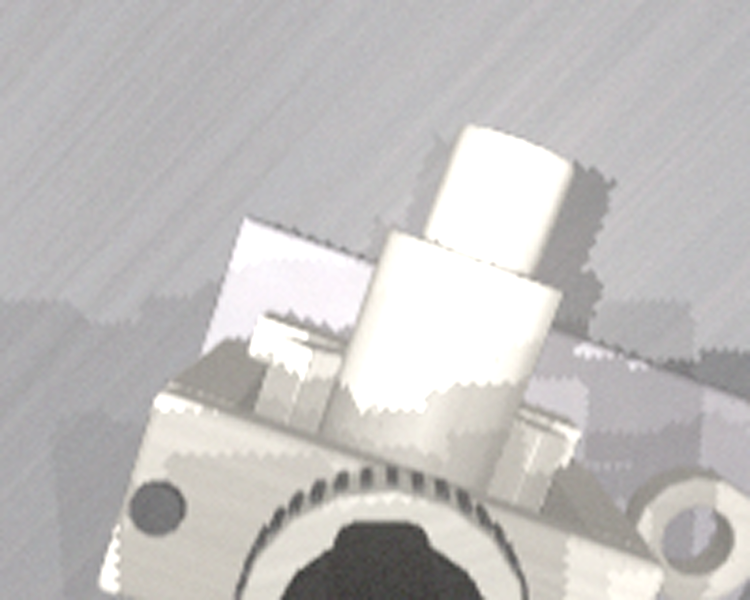

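```bash
python3 -m creep '[[0,0,0,0,0,0,0.008],[0,0,0,0,0,0,0.015]]' >/dev/null; python3 go.py .495 -.2235 .167 -16 | tail -1
python3 -m creep '[[0,0,0,0,0,0,0.008],[0,0,0,0,0,0,0.015]]' >/dev/null; python3 go.py .495 -.2235 .167 -16 | tail -1
```

```text
[ 0.4957 -0.223   0.1677] [0.48 0.53 0.08] [0.123 0.141 0.028] 0.15574631480288084 y ang -137.55 j6 49.5
[ 0.4958 -0.2229  0.1677] [-0.03  0.29  0.69] [0.06  0.112 0.044] 0.1588221509555338 y ang -140.31 j6 46.7
```

```bash
python3 -m creep '[[0,0,0,0,0,0,0.006],[0,0,0,0,0,0,0.012]]' >/dev/null; python3 go.py .495 -.2235 .167 -16 | tail -1
python3 -m creep '[[0,0,0,0,0,0,0.006],[0,0,0,0,0,0,0.012]]' >/dev/null; python3 go.py .495 -.2235 .167 -16 | tail -1
```

```text
[ 0.4958 -0.2229  0.1677] [-0.31  0.95 -0.49] [0.161 0.079 0.111] 0.15810417579397143 y ang -142.53 j6 44.5
[ 0.4959 -0.2228  0.1677] [1.56 0.1  1.33] [ 0.113 -0.074  0.108] 0.1575785194078369 y ang -144.77 j6 42.3
```

Two torque rises seen: a peak of 0.21 N m near −124°, a drop, then a rise again near −143°. That is one click passed and the start of the next. I'll let go, raise the arm, and check the tab against the wing.

```bash
python3 -m creep '[[0.3,0,0,0,0,0,0],[0.6,0,0,0,0,0,0],[1,0,0,0,0,0,0],[1,0,0,0,0,0,0],[1,0,0,0,0,0,0]]'
python3 -m creep '[[1,0,0,0,0,0,0],[1,0,0,0,0,0,0],[1,0,0,0,0,0,0]]'
python3 go.py .4955 -.2235 .26 -16
```

```text
time_s: 8.6
tcp_pos: [0.4958, -0.2229, 0.1677]
ee_rot: [[0.577, -0.817, 0.001], [-0.817, -0.577, -0.001], [0.001, 0.0, -1.0]]
wrist_force: [0.2, 0.3, 0.5]
gripper_width: 0.455
time_s: 8.85
tcp_pos: [0.4958, -0.2229, 0.1677]
ee_rot: [[0.577, -0.817, 0.001], [-0.817, -0.577, -0.001], [0.001, 0.0, -1.0]]
wrist_force: [-0.5, 0.0, 0.6]
gripper_width: 0.676
shift [ 0.0014  0.002  -0.3076] turn [ 1.000e-04 -3.000e-04 -2.154e-01]
[ 0.4958 -0.2229  0.1677] [-0.51  0.03  0.59] [ 0.     0.119 -0.002] 0.6764680440993208 y ang -144.78 j6 42.3
```

```bash
python3 -m creep '[[1,0,0,-0.1,0,0,0],[1,0,0,-0.2,0,0,0],[1,0,0,-0.32,0,0,0],[1,-0.1,0,-0.4,0,0,0],[1,-0.2,0,-0.4,0,0,0]]'
python3 -m creep '[[1,-0.1,0,0,0,0,0],[1,-0.17,0,0,0,0,0],[1,-0.17,0,0,0,0,0],[1,-0.17,0,0,0,0,0]]'
python3 - <<'E'
from h import *
import cv2
s=r.sense();im=r.capture('wrist');print(s['tcp_pos'],wproj(s,[.495,-.2235,.187]))
r.capture('top');
cv2.imwrite('pics/w5.png',cv2.resize(im,(800,600),interpolation=2))
E
```

```text
time_s: 9.27
tcp_pos: [0.4639, -0.1746, 0.2932]
ee_rot: [[0.576, -0.818, 0.011], [-0.818, -0.576, -0.004], [0.01, -0.007, -1.0]]
wrist_force: [0.1, 1.1, 0.4]
gripper_width: 0.984
time_s: 9.6
tcp_pos: [0.4342, -0.1323, 0.2934]
ee_rot: [[0.577, -0.817, 0.013], [-0.817, -0.577, -0.004], [0.011, -0.009, -1.0]]
wrist_force: [0.1, 0.3, 0.0]
gripper_width: 1.0
[ 0.43417142 -0.13229551  0.29336367] [255.89230457  60.5202186 ]
```

View pics/w5.png

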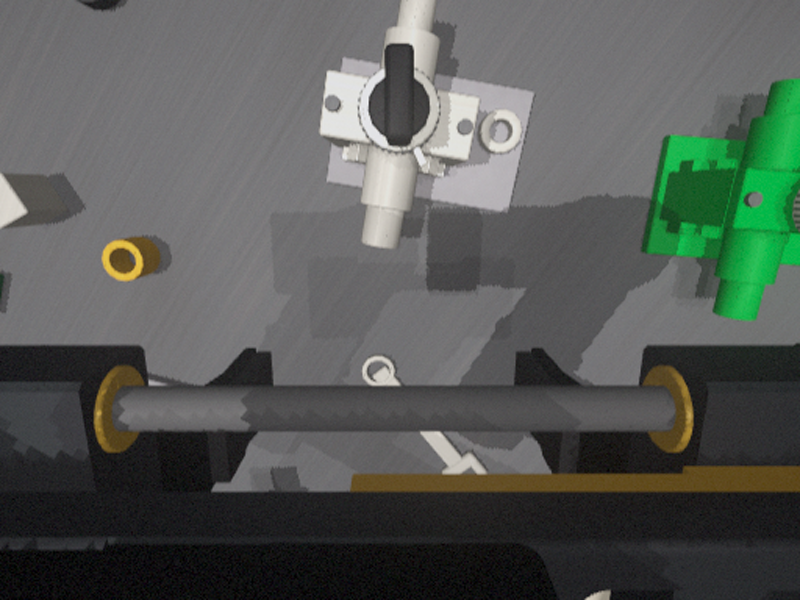

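Knob at (400,100) and the tab shows at (422,158), no longer in line with the wing. I'll enlarge and measure.

Run:
```python
from h import *
import cv2
s=r.sense();im=r.capture('wrist')
K=8;x0,y0=200,20
c=cv2.convertScaleAbs(cv2.resize(im[y0:y0+95,x0:x0+100],(800,760),interpolation=2)[160:760],alpha=1.3,beta=10)
y0=40
tw=-144.78-90+180
ax=[.495,-.2235]
P=lambda a,R_,z:((wproj(s,[ax[0]+R_*np.cos(np.radians(a)),ax[1]+R_*np.sin(np.radians(a)),z])-[x0,y0])*K).astype(int)
q=np.array([P(t,.024,.136) for t in range(0,360,8)]);cv2.polylines(c,[q],True,(0,255,0),1)
for d,col in((0,(0,0,255)),(20,(255,0,0)),(40,(0,200,255))):
    for sl in (d,):
        cv2.circle(c,tuple(P(tw+180+sl,.035,.127)),3,col,-1)
q=P(tw,.022,.187),P(tw+180,.022,.187);cv2.line(c,tuple(q[0]),tuple(q[1]),(0,0,255),1)
print(tw);cv2.imwrite('pics/w6.png',c)
```

```text
-54.78
```

View pics/w6.png

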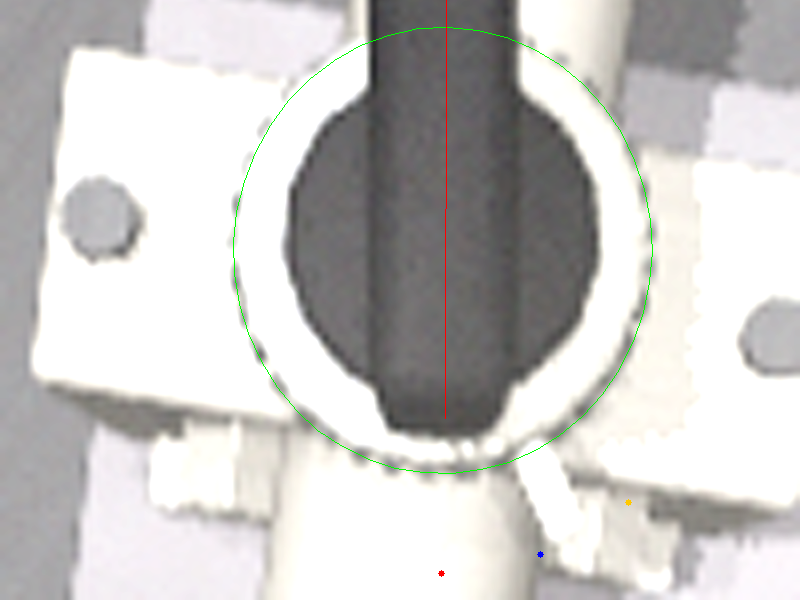

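The tab is 22–23° from the wing's −x, so the knob has slipped one click. The screw itself turned about 16° before coming firm, which agrees with the torque trace. The gripper is open and clear at z = 0.29 m.

Run:
```python
from h import *
import cv2
im=r.capture('top');a=cv2.imread('pics/top0.png')
print('spare region diff',np.abs(im[80:170,150:215].astype(int)-a[80:170,150:215]).mean())
print(r.finish_job(),r.sense()['time_s'])
```

```text
spare region diff 93.30905982905983
the job is handed in; nothing more can be done
the job is handed in; nothing more can be done
```

I turned the knob of the clamp holding the shaft clockwise until it slipped one click, then let go, raised the open gripper clear and handed the job in.

- **Torque:** it stayed near the screw's friction (0.06–0.09 N m) until the screw came firm. It then peaked at about 0.21 N m, dropped, and began to rise again about 20° later, so I stopped there.
- **Wrist picture after letting go:** the collar tab stands 22–23° from the wing's −x, about one click. The screw itself turned about 16° before coming firm. Wrist forces stayed under about 3 N in every reading, and the arm's clock was at about 10 s at my last check.
- **Spare clamp:** the arm never went near it, but my last check of it did not confirm this. The before/after difference in the top camera's view was large (93 grey levels). Most likely the arm was blocking that view, but I did not look at the picture before handing in.
- **Position estimates:** the knob position differed by up to about 10 mm between the fixed cameras and the first wrist view. I used the mean of two opposite wrist views, and the grip closed at 13.8 mm on the 14 mm wing.

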